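Set the adjuster nut of a quick-release mandrel clamp and close its cam lever

ROBOT

A 6-joint arm with a two-finger parallel gripper is mounted at the origin on a cart in front of the work surface, level with it; the furniture and walls round the work are solid. World frame = base frame: x ahead of the robot, y to its left, z up, the work surface at z = 0. Lengths are in mm, angles in rad, forces in N, time in s.
With the tool pointing down it reaches from about 350 to 925 mm from the base axis. Payload 6.4 kg.
Tool frame: the origin (TCP) lies at the very end of the fingers, on their centre line; the grasp point (between the pads) lies 19 mm behind it; z points along the fingers, y is the line along which they close (so a half turn about z gives the same grasp; the last joint's range is limited). The gripper opens to 85 mm and grips with 20 to 120 N. Pads are 22 mm wide; open, the fingers measure 114 mm over their backs; the gripper's body (76 mm by 85 mm) begins 54 mm behind the grasp point. The pads swing forward as they close: fully open they stand 13 mm farther back than shut.
Start: joints at [1.157, 0.245, 1.558, -0, 1.339, -0.174], TCP at [154.377, 631.413, 231.29] pointing down, gripper open.
Joint ranges: [-3.13, 3.13], [-1.02, 2.26], [0.13, 2.54], [-0.95, 4.09], [0.21, 2.88], [-2.74, 2.74]. Speed limits (rad/s): [2.57, 2.57, 3.14, 3.14, 3.14, 3.14].

INTERFACE

Orientations are given as a unit quaternion [x, y, z, w].
In Python, from rig import robot, eyes gives the robot as it stands.
- The arm moves only by the tool drive_tool, never from a script. Its argument "targets" is one flat list of numbers, 6 for each row, row after row: the shift along the tool's x, y, z in units of 0.15 m (1.0 is 0.15 m), then the turn, a rotation vector about the tool's x, y, z in units of pi/2 rad (1.0 is pi/2 rad). A call has exactly 10 rows; each row is the pose to reach, as a shift and turn from the pose commanded when the call began, along the tool's axes at that moment; what a row does not reach only later rows make up. A row lasts 1/8 s, in which the tool goes at most 62.5 mm and 10.7 degrees, less where a joint would pass 70% of its speed; a pose out of reach is approached as far as the arm can. A call with a number of a shift or a turn outside -1 to 1 is refused whole. A call with a gripper value outside its range is refused whole. "fingers" is the closure, from -1 (fully open) to 1 (shut), so that 0 is half open, set as the call begins (left out, the last holds). The fingers move at their own pace and stop on an object; "grip_force" is the grip in N (left out, the last holds). Time passes only in rows, so rows that repeat a pose let the fingers close, or fill a call up. It gives the time, the measured TCP pose, the force, the opening and the grip force at its end, in the units of the state.
- robot.get_state(): the state, without advancing time (a new reading comes with each control period).
- eyes.grab_frame(name): name is "side" or "top" or "wrist"; returns (picture, depth): 420x560x3 uint8, red, green, blue; 420x560 float32, mm along the optical axis (not along the pixel's ray), 0 where there is no reading.
- eyes.get_calibration(name): a dict with "fovy" (degrees; the focal length in pixels is half the picture's height over the tangent of half this angle, whatever the lens; pixels are square), "cx", "cy" (the principal point, pixels), "position" and "rotation" of the camera in the world. Camera axes: x right, y up, looking along -z (the intrinsics and any distortion apply to the point x, -y, -z); pixel columns grow to the right and rows downward; lengths in mm; the calibration is good to about 2 mm. A picture is of the moment at which its call begins: read the wrist's pose just before it. get_calibration takes no time and is no camera call; for the wrist camera it gives the pose at the moment of the call.
- robot.finish_job(): hands the job in; it is judged then, once.
The state is a dict: "time_s": time; "joint_pos": joint angles; "dq": joint speeds; "tau": joint torques, N m; "eef_pos": TCP position; "ee_rot": TCP orientation; "contact_force": force on the tool from outside, world axes, zero at the start; "ft_torque": the same for the moment, N m; "width": finger opening in mm; "grasp_force": force on a finger pad.
Only numpy, scipy, OpenCV 4.12 (cv2) and the standard library are available. Lean on these libraries where they do the work, as an engineer would, in place of code of your own. Each camera call takes 0.05 s, during which the arm holds its last target. There are 200 camera calls.

TASK

Clamp the ring mandrel in the quick-release clamp: with the cam lever off its closed position, tighten the hexagonal adjuster nut (clockwise from above) until the lever meets firm resistance about midway through its swing, then close the lever fully and let go. Do not turn the nut while the lever is closed and do not force the lever shut on an overtight nut; keep the mandrel in its channel and leave the things around in their places.

Things in the scene. Friction and masses are not known exactly. Their poses are not given: they have to be found in the camera images.
- clamp: quick-release mandrel clamp bolted to the table: foot 150 x 100 x 8 mm, grey body 120 x 64 mm, top 42 mm above the table. Origin under the middle of the foot, straight below the upright skewer; z up, -x towards the cam lever, y along the mandrel. The nut on top reaches about 120 mm
- ring_mandrel: steel ring mandrel (tapered rod, 267 mm long, 24 to 29 mm wide, 26 mm high, loose) lying along the clamp's y in the open channel behind the skewer; origin at the middle of its underside. A sprung cap plate above it, under the nut, comes down on it as the lever closes
- seat (a point): middle of the channel's floor, on which the mandrel lies; 35 mm behind (+x of the clamp) the skewer, 42 mm above the table; axes as the clamp's
- nut (a joint): angle of the adjuster nut, rad, 0 to 4.2; grows clockwise from above = tightening. Turns freely with about 0.05 N m; once taut it takes 0.2 N m more within 0.1 rad and steeply more beyond. How far it must turn (about 0.4 to 3.6 rad) differs each time and cannot be seen, only felt at the nut or the lever. Stays where left
- nut_top (a point): centre of the top face of the nut, 118 mm above the table whatever its angle. Hexagon 34 mm across flats, 26 mm high, axis upright; the point's axes turn with it, one pair of flats facing its x and -x (clamp's x at nut angle 0), others every 60 degrees. 10 mm of room below it, above the cap plate (94 x 42 mm)
- lever (a joint): cam lever, rad: 0 open (handle 70 degrees above level), about 0.62 midway, 1.25 closed on its stop (handle level). Friction about 4 N at the handle; it stays where left, but a taut nut can push it back open. Nut set right: resistance starts at 0.47 to 0.75, peaks (about 8 to 25 N at the handle) near 0.9, goes over centre at 1.12. Later start = too loose, earlier = too tight
- lever_pivot (a point): pivot of the lever on the clamp, 70 mm in front (-x of the clamp) of the skewer, 45 mm above the table; the lever turns about the clamp's y axis
- lever_grip (a point): point on the centre line of the lever's handle, 85 mm from the pivot. The handle is a steel bar 14 mm wide (across the clamp's y), 12 mm thick, from 55 to 104 mm from the pivot; it swings down and away from the nut as it closes
- eraser: white eraser 18 x 34 x 11 mm, loose bystander; origin at the middle of its underside
- marker: black marker pen 125 mm long, 10 mm thick, loose bystander lying on the table; origin at the middle of its underside
- bamboo_cup: bamboo cup 54 mm across, 65 mm high, standing loose bystander; origin at the middle of its underside
- tape_masking: roll of masking tape 68 mm across, 24 mm high, lying loose bystander; origin at the middle of its underside
- cam: eccentric cam of the lever, turning with it about the pivot, sealed inside the clamp, out of sight and reach; the clamping load that is judged is the force on it. Its pose only follows the lever and does not tell the load

How it is judged (in metres and radians):
At the end, for the whole second after the job is handed in: the lever is closed (above 1.15 rad); the clamping load is 40 to 195 N, as a nut gives whose resistance starts with the lever at about 0.47 to 0.75 rad; the mandrel lies still in the channel (8 mm across, 6 mm in height, 40 mm along, 0.12 rad) (value of joint lever above 1.15 rad and contact force between cam and anything else between 40 and 195 N and horizontal distance between ring_mandrel and seat below 0.04 m and angle between the y axis of ring_mandrel and the y axis of clamp, either way round below 0.12 rad and z of ring_mandrel in the frame of seat between -0.006 and 0.006 m and x of ring_mandrel in the frame of seat between -0.008 and 0.008 m and linear speed of ring_mandrel below 0.02 m/s); the robot touches nothing.
It fails at once if the nut is turned (faster than 0.25 rad/s) while the lever is closed (above 1.1 rad) (value of joint lever above 1.1 rad and (velocity of joint nut above 0.25 rad/s or velocity of joint nut below -0.25 rad/s)).
It fails at once if the clamp is forced: its load exceeds 245 N (contact force between cam and anything else above 245 N).
It fails at once if the eraser, marker, bamboo cup or roll of tape is moved by more than 30 mm (distance of any of eraser, marker, bamboo_cup, tape_masking from where it was at the start of the episode above 0.03 m).
It also fails if it takes over 72 s, if anything falls off the work surface, if the arm or the gripper's body presses on something with over 40 N, if the wrist force passes 120 N, or if a joint passes its speed limit or range.

## Working session

There is one attempt and no reset: what is moved stays moved. The work goes in short steps, Python scripts to look and compute and a tool call to move; the robot and the scene stay as the last step left them, time stands still between calls to the robot, and variables do not carry over. Pictures are saved under pics/ and viewed, at most 10 in all, crops included, and the job is handed in when it is done.

Besides the shell and the picture viewer there is one more tool, called as name(argument=value, ...), one argument or row to a line, values as JSON. drive_tool: Moves the arm, as the interface text tells. Shifts and turns lie within -1 to 1; 1 stands for 0.15 m of shift or pi/2 rad of turn. Its arguments: {"type":"object","properties":{"targets":{"type":"array"},"fingers":{"type":"number"},"grip_force":{"type":"number"}},"required":["targets"]}

```bash
mkdir -p pics; ls; cat > h.py <<'E'
import numpy as np,cv2
from rig import robot,eyes
def save(n,f):
    c=eyes.get_calibration(n);p,d=eyes.grab_frame(n);cv2.imwrite(f'pics/{f}.png',p[:,:,::-1]);np.savez(f'pics/{f}.npz',d=d,p=p,pos=c['position'],rot=np.array(c['rotation']),cx=c['cx'],cy=c['cy'],fovy=c['fovy']);return c
def cloud(f):
    z=np.load(f'pics/{f}.npz');d=z['d'];fl=210/np.tan(np.radians(z['fovy'])/2)
    v,u=np.mgrid[:420,:560];P=np.stack([(u-z['cx'])/fl*d,-(v-z['cy'])/fl*d,-d],-1)
    R=z['rot']
    if R.size==4:
        from scipy.spatial.transform import Rotation as Q;R=Q.from_quat(R).as_matrix()
    return P@R.reshape(3,3).T+z['pos'],d>0
E
python3 - <<'E'
from h import *
for n in('top','side','wrist'):
    c=save(n,n+'0');print(n,c)
print(robot.get_state())
t=cv2.imread('pics/top0.png');s=cv2.imread('pics/side0.png')
cv2.imwrite('pics/a.png',t);
E
```

```text
pics
top {'fovy': 53.78627890000752, 'cx': 277.8600589047748, 'cy': 205.90410579456795, 'position': array([409.4687478 ,  22.47447383, 976.49235808]), 'rotation': array([-0.07665832,  0.0776352 ,  0.72240073, -0.68281291])}
side {'fovy': 44.899586920169654, 'cx': 280.64999676088934, 'cy': 210.45434019874847, 'position': array([1170.18522396,  186.20106131,  766.67526841]), 'rotation': array([0.22408751, 0.30016115, 0.73639221, 0.56339559])}
wrist {'fovy': 60.064616592509644, 'cx': 274.7954575906261, 'cy': 209.65770439994364, 'position': array([ 73.36191272, 651.12515038, 373.74577333]), 'rotation': array([-0.12726788, -0.09891988,  0.60977867,  0.77600755])}
{'time_s': 0.15, 'joint_pos': array([ 1.15689111e+00,  2.45703520e-01,  1.55872589e+00, -2.07982672e-06,
        1.33871176e+00, -1.74105726e-01]), 'dq': array([ 0.00084592, -0.00202243, -0.0058158 , -0.00037693,  0.00044055,
       -0.00064556]), 'tau': array([ 1.16896652e-03, -4.29988146e+01, -3.26552296e+01, -1.23475843e-04,
        3.62737228e-03, -3.19387482e-05]), 'eef_pos': array([154.20377476, 631.00331041, 230.40592068]), 'ee_rot': array([ 1.19612401e-01,  9.92820363e-01, -7.41329910e-04, -2.23402802e-04]), 'contact_force': array([-0.95966535,  0.98332317, -0.32139141]), 'ft_torque': array([-0.00947885,  0.02474137, -0.01360114]), 'grasp_force': 0.0, 'width': 85.48786531715395}
```

View pics/top0.png

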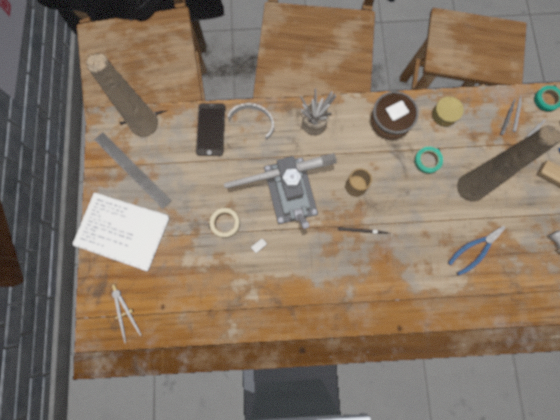

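View pics/side0.png

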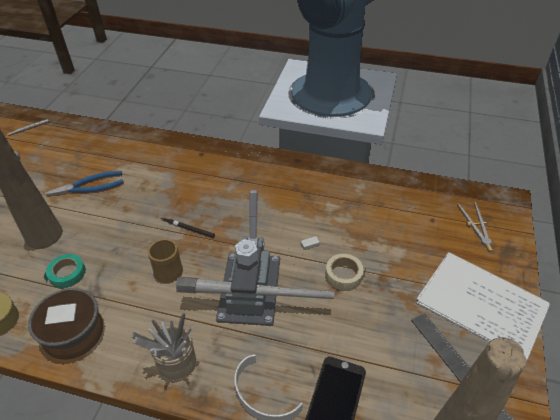

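The top view shows the clamp at about (290,190), the nut at (291,177) and the lever raised toward the robot at (303,218). The tape is at (224,222), the cup at (358,183), the marker at (363,231) and the eraser at (259,245).

```bash
python3 - <<'E'
from h import *
for n in('top0','side0'):
    W,ok=cloud(n)
    px=(177,291) if n=='top0' else (243,246)
    c=W[px];print(n,'nut px',c.round(1))
    near=ok&(np.hypot(W[...,0]-c[0],W[...,1]-c[1])<30)
    m=near&(abs(W[...,2]-118)<5);m=m&(np.hypot(W[...,0]-c[0],W[...,1]-c[1])<22)
    P=W[m];print('nut top',m.sum(),np.median(P,0).round(1),P.mean(0).round(1))
    r=cv2.minAreaRect(P[:,:2].astype(np.float32));print(r)
    # body+foot, z 4..60
    big=ok&(np.hypot(W[...,0]-c[0],W[...,1]-c[1])<130)
    for lo,hi in((4,14),(36,48),(58,72),(76,92),(95,110),(126,200)):
        Q=W[big&(W[...,2]>lo)&(W[...,2]<hi)]
        if len(Q)>8:
            rr=cv2.minAreaRect(Q[:,:2].astype(np.float32));print(lo,hi,len(Q),Q.mean(0).round(1),[np.round(x,1) for x in rr])
    for nm,(x,y) in dict(tape=(0,0)).items():pass
W,ok=cloud('top0')
for nm,(u,v) in dict(eraser=(259,245),markerL=(340,229),markerR=(387,233),cup=(358,176),tapel=(212,222),taper=(237,222),lever=(303,222),table=(259,270),man1=(235,184),man2=(330,160)).items(): print(nm,W[v,u].round(0))
for f,(x0,y0,s) in dict(top0=(210,130,5),side0=(160,170,4)).items():
    i=cv2.imread(f'pics/{f}.png')[y0:y0+120,x0:x0+160 if s==5 else x0+200]
    cv2.imwrite(f'pics/{f}c.png',cv2.resize(i,None,fx=s,fy=s,interpolation=2))
E
```

```text
top0 nut px [661.4 -15.8 120.8]
nut top 213 [663.3 -16.  119.7] [663.1 -16.2 119.4]
((663.643310546875, -16.091047286987305), (34.60981750488281, 34.120819091796875), 86.5172348022461)
4 14 929 [651.2 -11.    8. ] [array([657.5, -13.3]), array([248. , 246.8]), np.float64(80.8)]
36 48 504 [635.7 -17.5  42.3] [array([652.1, -18.6]), array([140.6,  64. ]), np.float64(10.7)]
58 72 521 [692.2 -53.   62.8] [array([646.3, -20.2]), array([125.4, 236.2]), np.float64(13.8)]
76 92 515 [673.5 -12.8  81.5] [array([649.4, -18.9]), array([147.3,  42.4]), np.float64(10.5)]
95 110 42 [630.6 -18.8 103.5] [array([619. , -29.2]), array([97.8, 33.9]), np.float64(17.2)]
126 200 50 [555.6 -36.5 138.1] [array([556.2, -36.7]), array([16. , 13.5]), np.float64(14.9)]
side0 nut px [657.1 -20.  120.1]
nut top 246 [665.2 -18.  120.1] [664.7 -18.  120. ]
((663.5792846679688, -19.53590965270996), (31.1436710357666, 33.557395935058594), 29.69172477722168)
4 14 1488 [685.7  -7.8   8.7] [array([655.1, -24.6]), array([243., 235.]), np.float64(76.4)]
36 48 589 [677.1  -5.7  42.4] [array([660.1,  -5.8]), array([128.4, 151.2]), np.float64(25.1)]
58 72 873 [699.3 -53.1  63.2] [array([700.3, -17.1]), array([176.4, 183.5]), np.float64(53.1)]
76 92 841 [686.1 -12.6  82. ] [array([650.5, -21.1]), array([151.5,  42.2]), np.float64(10.7)]
95 110 174 [641.8 -20.9 102.9] [array([629.5, -30.2]), array([116.2,  36.9]), np.float64(18.1)]
126 200 92 [560.7 -38.3 134.8] [array([559.2, -38.8]), array([20., 13.]), np.float64(14.6)]
eraser [533.  64.  11.]
markerL [ 561. -129.    6.]
markerR [ 544. -238.    9.]
cup [ 686. -182.   14.]
tapel [591. 171.  25.]
taper [588. 113.  24.]
lever [559. -34. 140.]
table [476.  68.  -1.]
man1 [671. 111.  58.]
man2 [ 714. -111.   64.]
```

View pics/top0c.png

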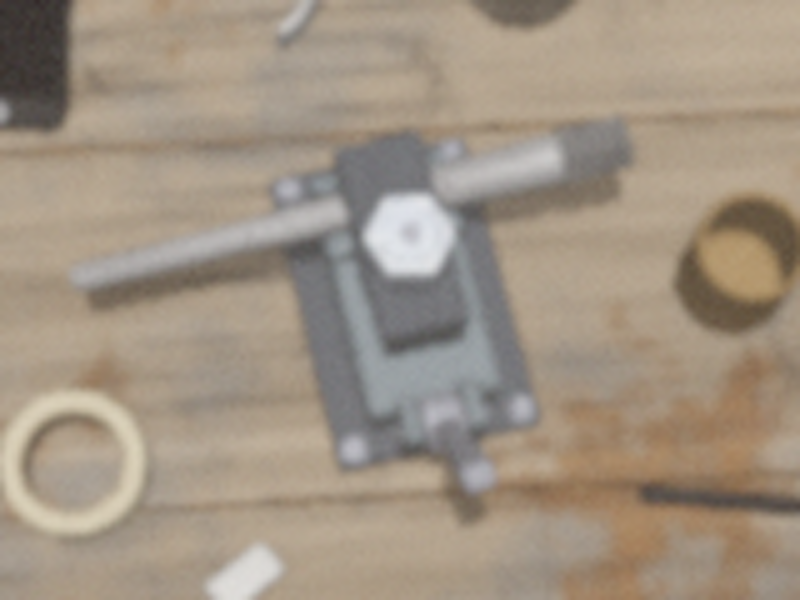

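```bash
cat >> h.py <<'E'
from scipy.spatial.transform import Rotation as Q
O=np.array([663.5,-17,0]);YAW=10.7
def cl(p): # clamp coords -> world
    return O+Q.from_euler('z',YAW,degrees=True).apply(p)
def to(pclamp,yaw=None):
    "units from present pose to TCP at clamp coords, tool down; yaw of tool x in clamp frame, deg (180 = towards lever)"
    s=robot.get_state();R=Q.from_quat(s['ee_rot'])
    sh=R.inv().apply(cl(np.array(pclamp,float))-s['eef_pos'])/150
    T=Q.from_euler('z',YAW+yaw,degrees=True)*Q.from_euler('x',180,degrees=True)
    print('shift',sh.round(3),'turn',((R.inv()*T).as_rotvec()/(np.pi/2)).round(3),'t',s['time_s'])
E
python3 -c "
from h import *
to((-60,0,180),180)"
```

```text
shift [-3.96  -3.555  0.34 ] turn [-0.001 -0.    -0.272] t 0.15
```

drive_tool(
  targets=[-0.4,-0.3,0,0,0,0,-0.7,-0.6,0,0,0,0,-0.99,-0.89,0,0,0,0,-0.99,-0.89,0,0,0,0,-0.99,-0.89,0,0,0,0,-0.99,-0.89,0,0,0,0,-0.99,-0.89,0,0,0,0,-0.99,-0.89,0,0,0,0,-0.99,-0.89,0,0,0,0,-0.99,-0.89,0,0,0,0],
  fingers=1,
  grip_force=40,
)

```text
time_s: 1.4
eef_pos: [266.8, 466.6, 231.3]
ee_rot: [0.119, 0.993, -0.0, -0.0]
contact_force: [-0.2, 0.8, -0.4]
width: -0.1
grasp_force: 0.0
```

drive_tool(
  targets=[-0.4,-0.3,0,0,0,0,-0.7,-0.6,0,0,0,0,-0.99,-0.89,0,0,0,0,-0.99,-0.89,0,0,0,0,-0.99,-0.89,0,0,0,0,-0.99,-0.89,0,0,0,0,-0.99,-0.89,0,0,0,0,-0.99,-0.89,0,0,0,0,-0.99,-0.89,0,0,0,0,-0.99,-0.89,0,0,0,0],
)

```text
time_s: 2.65
eef_pos: [379.4, 301.6, 231.3]
ee_rot: [0.119, 0.993, -0.0, -0.0]
contact_force: [-0.0, -0.4, -0.1]
width: 0.2
grasp_force: 0.0
```

drive_tool(
  targets=[-0.4,-0.3,0,0,0,0,-0.7,-0.6,0,0,0,0,-0.99,-0.89,0,0,0,0,-0.99,-0.89,0,0,0,0,-0.99,-0.89,0,0,0,0,-0.99,-0.89,0,0,0,0,-0.99,-0.89,0,0,0,0,-0.99,-0.89,0,0,0,0,-0.99,-0.89,0,0,0,0,-0.99,-0.89,0,0,0,0],
)

```text
time_s: 3.9
eef_pos: [492.0, 136.7, 231.3]
ee_rot: [0.119, 0.993, 0.0, 0.0]
contact_force: [-0.1, -0.3, 0.1]
width: -0.0
grasp_force: 0.0
```

drive_tool(
  targets=[-0.4,-0.3,0.1,0,0,-0.1,-0.7,-0.6,0.2,0,0,-0.2,-0.99,-0.89,0.34,0,0,-0.27,-0.99,-0.89,0.34,0,0,-0.27,-0.99,-0.89,0.34,0,0,-0.27,-0.99,-0.89,0.34,0,0,-0.27,-0.99,-0.89,0.34,0,0,-0.27,-0.99,-0.89,0.34,0,0,-0.27,-0.99,-0.89,0.34,0,0,-0.27,-0.99,-0.89,0.34,0,0,-0.27],
)

```text
time_s: 5.15
eef_pos: [604.5, -28.2, 180.4]
ee_rot: [-0.092, 0.996, -0.0, 0.0]
contact_force: [0.1, -0.4, -0.2]
width: 0.2
grasp_force: 0.0
```

```bash
python3 -c "
from h import *
print(robot.get_state())
c=save('wrist','w1')
to((-60,0,127),180)
W,ok=cloud('w1');m=ok&(W[...,2]>113)&(W[...,2]<124)&(np.hypot(W[...,0]-663,W[...,1]+17)<25);P=W[m];print(len(P),P.mean(0),cv2.minAreaRect(P[:,:2].astype(np.float32)) if len(P) else 0)
"
```

```text
{'time_s': 5.15, 'joint_pos': array([-2.33803643e-01,  1.91480554e-01,  1.71724287e+00, -2.67553512e-05,
        1.23276324e+00, -1.98909729e+00]), 'dq': array([-0.00322962,  0.0027978 , -0.00065907, -0.00017441,  0.00103736,
        0.00070125]), 'tau': array([ 8.90465034e-02, -3.93825567e+01, -3.12147188e+01,  2.19759881e-03,
        1.29583514e-03,  5.83888504e-04]), 'eef_pos': array([604.51140336, -28.2272227 , 180.39607709]), 'ee_rot': array([-9.21222952e-02,  9.95747699e-01, -2.89298073e-05,  4.61582779e-05]), 'contact_force': array([ 0.11410895, -0.42037942, -0.15065301]), 'ft_torque': array([-0.0692182 ,  0.00562303,  0.02617693]), 'grasp_force': 0.0, 'width': 0.17101930204958024}
shift [-0.     0.001  0.355] turn [-0.    -0.    -0.001] t 5.2
0 [nan nan nan] 0<string>:6: RuntimeWarning: Mean of empty slice.
  ret = um.true_divide(
```

View pics/w1.png

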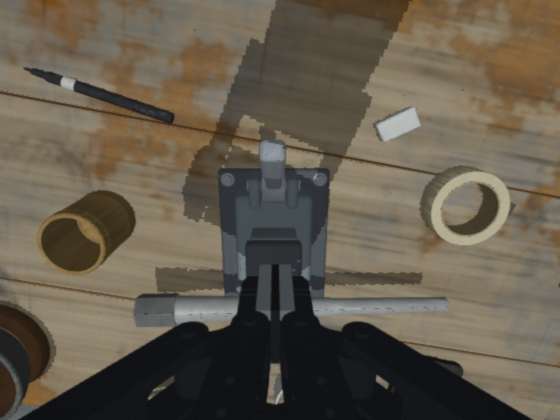

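The lever is at (272,155), in line with the closed fingers, and the yaw matches the clamp. I'll descend between lever and nut, then push the lever to about 0.6 rad.

drive_tool(
  targets=[0,0,0.1,0,0,0,0,0,0.2,0,0,0,0,0,0.3,0,0,0,0,0,0.355,0,0,0,0,0,0.355,0,0,0,0.05,0,0.355,0,0,0,0.1,0,0.355,0,0,0,0.13,0,0.355,0,0,0,0.15,0,0.355,0,0,0,0.15,0,0.355,0,0,0],
)

```text
time_s: 6.45
eef_pos: [582.3, -32.6, 127.2]
ee_rot: [-0.092, 0.996, -0.0, 0.0]
contact_force: [-1.0, 0.6, 0.1]
width: 0.2
grasp_force: 0.0
```

drive_tool(
  targets=[0.04,0,0.015,0,0,0,0.079,0,0.03,0,0,0,0.117,0,0.05,0,0,0,0.154,0,0.071,0,0,0,0.188,0,0.097,0,0,0,0.221,0,0.123,0,0,0,0.251,0,0.153,0,0,0,0.281,0,0.184,0,0,0,0.281,0,0.184,0,0,0,0.281,0,0.184,0,0,0],
)

```text
time_s: 7.7
eef_pos: [540.1, -40.0, 98.6]
ee_rot: [-0.092, 0.996, 0.0, -0.001]
contact_force: [-0.6, -0.3, -0.5]
width: -0.2
grasp_force: 0.0
```

```bash
cat >> h.py <<'E'
def lever(n,f):
    save(n,f);W,ok=cloud(f);C=Q.from_euler('z',-YAW,degrees=True).apply((W-O).reshape(-1,3)).reshape(W.shape)
    m=ok&(C[...,0]<-95)&(C[...,0]>-185)&(abs(C[...,1])<9)&(C[...,2]>25)&(C[...,2]<155)
    P=C[m];th=np.arctan2(P[:,2]-45,-70-P[:,0]);r=np.hypot(P[:,2]-45,-70-P[:,0])
    # side-independent: handle points 60..104 from the pivot
    k=(r>60)&(r<108);a,b=np.histogram(th[k],40,(-.3,1.4))
    print(n,k.sum(),'th med',np.median(th[k]),'lever~',1.222-np.median(th[k]),'pts',P[k][::max(1,k.sum()//10)].round(0).tolist())
E
python3 -c "
from h import *
s=robot.get_state();print(s['contact_force'],s['ft_torque'])
lever('wrist','w2');lever('side','s2')"
```

```text
[-0.63840725 -0.32419378 -0.51259595] [ 0.01585604 -0.03002144 -0.00104567]
wrist 3254 th med 0.7419017742207641 lever~ 0.4800982257792359 pts [[-157.0, -5.0, 102.0], [-155.0, -1.0, 108.0], [-152.0, 4.0, 110.0], [-146.0, -2.0, 107.0], [-140.0, -2.0, 103.0], [-138.0, -4.0, 108.0], [-134.0, -7.0, 108.0], [-138.0, -0.0, 121.0], [-137.0, 2.0, 125.0], [-134.0, -7.0, 127.0], [-115.0, 2.0, 137.0]]
side 200 th med 1.0113669726554884 lever~ 0.21063302734451161 pts [[-125.0, -1.0, 137.0], [-119.0, -8.0, 133.0], [-114.0, -6.0, 132.0], [-115.0, -6.0, 126.0], [-115.0, -7.0, 121.0], [-114.0, -3.0, 117.0], [-113.0, 1.0, 114.0], [-131.0, 5.0, 91.0], [-122.0, -2.0, 91.0], [-117.0, -5.0, 88.0]]
```

```bash
python3 -c "
from h import *
for n,px in(('top0',(177,291)),('side0',(243,246))):
    z=np.load(f'pics/{n}.npz');g=z['p'].min(-1);v,u=px
    # project brightness with plane z=118
    fl=210/np.tan(np.radians(z['fovy'])/2);R=Q.from_quat(z['rot'])
    gx,gy=np.meshgrid(np.arange(-30,30.1,.5),np.arange(-30,30.1,.5))
    Pw=np.stack([663.5+gx,-17+gy,0*gx+118],-1)
    c=R.inv().apply((Pw-z['pos']).reshape(-1,3));uu=(fl*c[:,0]/-c[:,2]+z['cx']).reshape(gx.shape);vv=(-fl*c[:,1]/-c[:,2]+z['cy']).reshape(gx.shape)
    im=cv2.remap(g,uu.astype('f4'),vv.astype('f4'),1);print(n,np.percentile(im,[5,50,95]))
    m=((im>(175 if n=='top0' else 170))).astype('u1');nn,lab,st,ce=cv2.connectedComponentsWithStats(m);k=1+np.argmax(st[1:,4]);
    k=lab==k;x,y=gx[k],gy[k];cx,cy=x.mean(),y.mean();w=((x-cx)+1j*(y-cy))
    ph=np.degrees(np.angle((w**6).sum()))/6
    print('centre',663.5+cx,-17+cy,'area',k.sum()*.25,'vertex ang',ph%60,'flat ang rel clamp',(ph+30-10.7+30)%60-30, abs((w**6).sum())/(abs(w)**6).sum())
    cv2.imwrite(f'pics/n{n}.png',cv2.resize(np.hstack([im,m*255]),None,fx=3,fy=3))
to((0,0,160),150)
"
```

```text
top0 [110. 139. 221.]
centre 663.3925058548009 -17.222131147540985 area 1067.5 vertex ang 29.94780140001754 flat ang rel clamp -10.752198599982464 0.17735411235837867
side0 [ 65. 105. 177.]
centre 663.1310720268007 -18.99497487437186 area 597.0 vertex ang 30.59643404522097 flat ang rel clamp -10.103565954779029 0.31159895279645783
shift [-0.834  0.001 -0.409] turn [ 0.    -0.001  0.332] t 7.8
```

drive_tool(
  targets=[0,0,-0.2,0,0,0,0,0,-0.41,0,0,0,-0.2,0,-0.41,0,0,-0.08,-0.4,0,-0.41,0,0,-0.16,-0.6,0,-0.41,0,0,-0.218,-0.75,0,-0.41,0,0,-0.218,-0.834,0,-0.41,0,0,-0.218,-0.834,0,-0.41,0,0,-0.218,-0.834,0,-0.41,0,0,-0.218,-0.834,0,-0.41,0,0,-0.218],
  fingers=-0.3,
  grip_force=20,
)

```text
time_s: 9.05
eef_pos: [663.4, -17.4, 161.0]
ee_rot: [-0.26, 0.966, 0.0, -0.0]
contact_force: [0.3, -0.8, -0.1]
width: 55.5
grasp_force: 0.0
```

```bash
python3 -c "
from h import *
s=robot.get_state();print(s['width'],s['contact_force'],s['ft_torque'],s['joint_pos'])
O[:]=[663.3,-17.6,0]
to((0,0,89),199.6)
lever('side','s3');lever('top','t3');save('wrist','w3')"
```

```text
55.528321275039545 [ 0.28609078 -0.8341579  -0.08974043] [ 0.02486118 -0.06600827 -0.03049824] [-1.96750186e-01  3.41932579e-01  1.57217547e+00 -4.13033940e-05
  1.22779256e+00 -2.29399531e+00]
shift [ 0.001 -0.001  0.48 ] turn [ 0.    -0.    -0.002] t 9.05
side 74 th med 0.721957111284055 lever~ 0.5000428887159449 pts [[-132.0, -4.0, 99.0], [-129.0, -3.0, 97.0], [-127.0, -7.0, 94.0], [-126.0, -5.0, 92.0], [-123.0, -5.0, 92.0], [-121.0, -5.0, 92.0], [-121.0, -5.0, 88.0], [-119.0, -5.0, 88.0], [-117.0, -6.0, 87.0], [-117.0, -8.0, 85.0], [-120.0, 5.0, 83.0]]
top 0 th med nan lever~ nan pts []
  return _methods._mean(a, axis=axis, dtype=dtype,
  ret = ret.dtype.type(ret / rcount)
```

View pics/w3.png

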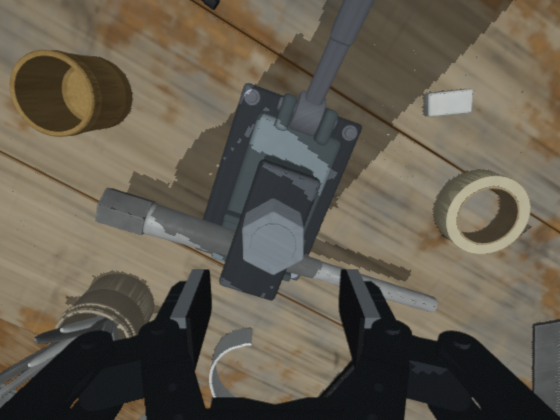

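The nut, centred at (273,237), sits midway between the fingers at about (200,300) and (350,300), with one pair of flats facing the pads. The lever stays at about 0.58. I'll descend and grip.

drive_tool(
  targets=[0,0,0.1,0,0,0,0,0,0.2,0,0,0,0,0,0.3,0,0,0,0,0,0.4,0,0,0,0,0,0.47,0,0,0,0,0,0.47,0,0,0,0,0,0.47,0,0,0,0,0,0.47,0,0,0,0,0,0.47,0,0,0,0,0,0.47,0,0,0],
)

```text
time_s: 10.45
eef_pos: [664.1, -17.3, 90.7]
ee_rot: [-0.26, 0.966, -0.0, 0.0]
contact_force: [-0.2, 0.8, 0.7]
width: 55.4
grasp_force: 0.0
```

drive_tool(
  targets=[0,0,0,0,0,0,0,0,0,0,0,0,0,0,0,0,0,0,0,0,0,0,0,0,0,0,0,0,0,0,0,0,0,0,0,0,0,0,0,0,0,0,0,0,0,0,0,0,0,0,0,0,0,0,0,0,0,0,0,0],
  fingers=1,
  grip_force=40,
)

```text
time_s: 11.7
eef_pos: [664.5, -18.1, 90.9]
ee_rot: [-0.26, 0.966, -0.001, 0.0]
contact_force: [1.9, -5.3, -0.1]
width: 33.4
grasp_force: 44.6
```

```bash
python3 -c "
from h import *
s=robot.get_state();print(s['width'],s['contact_force'],s['ft_torque'],s['eef_pos'],s['ee_rot'],s['grasp_force'])"
```

```text
33.37048812833226 [ 1.93284036 -5.30726329 -0.13186143] [-0.56211378 -0.14583345  0.05064279] [664.5118161  -18.11529926  90.87715692] [-2.60260359e-01  9.65538047e-01 -7.77931673e-04  4.68961474e-04] 44.559942913474515
```

drive_tool(
  targets=[0,-0.005,0,0,0,0.025,0,-0.005,0,0,0,0.05,0,-0.005,0,0,0,0.075,0,-0.005,0,0,0,0.1,0,-0.005,0,0,0,0.125,0,-0.005,0,0,0,0.15,0,-0.005,0,0,0,0.175,0,-0.005,0,0,0,0.2,0,-0.005,0,0,0,0.2,0,-0.005,0,0,0,0.2],
)

```text
time_s: 12.95
eef_pos: [664.5, -18.1, 90.9]
ee_rot: [-0.106, 0.994, -0.0, 0.0]
contact_force: [0.1, -3.7, 3.6]
width: 33.8
grasp_force: 44.8
```

```bash
cat >> h.py <<'E'
def st():
    s=robot.get_state();R=Q.from_quat(s['ee_rot']).as_matrix();y=np.degrees(np.arctan2(R[1,0],R[0,0]))
    print('t',s['time_s'],'w',s['width'],'F',s['contact_force'].round(2),'M',s['ft_torque'].round(3),'p',s['eef_pos'].round(1),'yaw',round(y,2),'tau6',s['tau'][5].round(3),'j6',s['joint_pos'][5].round(3))
E
python3 -c "
from h import *
st()"
```

```text
t 12.95 w 33.77179815068818 F [ 0.11 -3.7   3.58] M [-0.409  0.074  0.029] p [664.5 -18.1  90.9] yaw -167.8 tau6 -0.035 j6 -1.981
```

drive_tool(
  targets=[0,0,0,0,0,0.025,0,0,0,0,0,0.05,0,0,0,0,0,0.075,0,0,0,0,0,0.1,0,0,0,0,0,0.125,0,0,0,0,0,0.15,0,0,0,0,0,0.175,0,0,0,0,0,0.2,0,0,0,0,0,0.2,0,0,0,0,0,0.2],
)

```text
time_s: 14.2
eef_pos: [664.5, -18.0, 90.9]
ee_rot: [0.05, 0.999, -0.0, 0.0]
contact_force: [-0.8, -3.5, 5.3]
width: 33.2
grasp_force: 45.1
```

```bash
python3 -c "
from h import *
st()"
```

```text
t 14.2 w 33.24186801622072 F [-0.79 -3.5   5.26] M [-0.418  0.124 -0.022] p [664.5 -18.   90.9] yaw 174.22 tau6 -0.017 j6 -1.667
```

drive_tool(
  targets=[0,0,0,0,0,0.02,0,0,0,0,0,0.04,0,0,0,0,0,0.06,0,0,0,0,0,0.08,0,0,0,0,0,0.1,0,0,0,0,0,0.12,0,0,0,0,0,0.14,0,0,0,0,0,0.16,0,0,0,0,0,0.18,0,0,0,0,0,0.2],
)

```text
time_s: 15.45
eef_pos: [664.6, -18.0, 90.9]
ee_rot: [0.207, 0.978, -0.0, 0.0]
contact_force: [-1.5, -2.4, 5.9]
width: 33.3
grasp_force: 45.1
```

```bash
python3 -c "
from h import *
st()"
```

```text
t 15.45 w 33.28322116454316 F [-1.45 -2.45  5.95] M [-0.377  0.098  0.06 ] p [664.6 -18.   90.9] yaw 156.14 tau6 -0.155 j6 -1.352
```

drive_tool(
  targets=[0,0,0,0,0,0.02,0,0,0,0,0,0.04,0,0,0,0,0,0.06,0,0,0,0,0,0.08,0,0,0,0,0,0.1,0,0,0,0,0,0.12,0,0,0,0,0,0.14,0,0,0,0,0,0.16,0,0,0,0,0,0.18,0,0,0,0,0,0.2],
)

```text
time_s: 16.7
eef_pos: [664.6, -17.9, 90.9]
ee_rot: [0.357, 0.934, 0.0, 0.0]
contact_force: [-0.3, -3.6, 5.3]
width: 33.5
grasp_force: 45.1
```

```bash
python3 -c "
from h import *
st()"
```

```text
t 16.7 w 33.53254357583107 F [-0.31 -3.61  5.3 ] M [-0.42   0.134  0.048] p [664.6 -17.9  90.9] yaw 138.15 tau6 -0.155 j6 -1.037
```

drive_tool(
  targets=[0,0,0,0,0,0.02,0,0,0,0,0,0.04,0,0,0,0,0,0.06,0,0,0,0,0,0.08,0,0,0,0,0,0.1,0,0,0,0,0,0.12,0,0,0,0,0,0.14,0,0,0,0,0,0.16,0,0,0,0,0,0.18,0,0,0,0,0,0.2],
)

```text
time_s: 17.95
eef_pos: [664.7, -17.8, 90.8]
ee_rot: [0.499, 0.867, 0.0, 0.0]
contact_force: [0.6, -2.4, 5.1]
width: 33.3
grasp_force: 45.1
```

```bash
python3 -c "
from h import *
st()"
```

```text
t 17.95 w 33.278433142193876 F [ 0.59 -2.38  5.06] M [-0.33   0.065  0.001] p [664.7 -17.8  90.8] yaw 120.14 tau6 -0.155 j6 -0.723
```

drive_tool(
  targets=[0,0,0,0,0,0.02,0,0,0,0,0,0.04,0,0,0,0,0,0.06,0,0,0,0,0,0.08,0,0,0,0,0,0.1,0,0,0,0,0,0.12,0,0,0,0,0,0.14,0,0,0,0,0,0.16,0,0,0,0,0,0.18,0,0,0,0,0,0.2],
)

```text
time_s: 19.2
eef_pos: [664.7, -17.8, 90.9]
ee_rot: [0.628, 0.778, 0.0, 0.0]
contact_force: [0.2, -1.9, 4.0]
width: 32.8
grasp_force: 45.1
```

```bash
python3 -c "
from h import *
st()"
```

```text
t 19.2 w 32.83041508375476 F [ 0.16 -1.87  3.96] M [-0.293  0.056  0.056] p [664.7 -17.8  90.9] yaw 102.12 tau6 -0.155 j6 -0.409
```

drive_tool(
  targets=[0,0,0,0,0,0.02,0,0,0,0,0,0.04,0,0,0,0,0,0.06,0,0,0,0,0,0.08,0,0,0,0,0,0.1,0,0,0,0,0,0.12,0,0,0,0,0,0.14,0,0,0,0,0,0.16,0,0,0,0,0,0.18,0,0,0,0,0,0.2],
)

```text
time_s: 20.45
eef_pos: [664.8, -17.8, 90.9]
ee_rot: [0.742, 0.67, 0.0, 0.0]
contact_force: [0.2, -1.5, 4.6]
width: 33.4
grasp_force: 45.1
```

```bash
python3 -c "
from h import *
st()"
```

```text
t 20.45 w 33.42268374931718 F [ 0.18 -1.52  4.6 ] M [-0.279 -0.046  0.02 ] p [664.8 -17.8  90.9] yaw 84.11 tau6 -0.12 j6 -0.094
```

drive_tool(
  targets=[0,0,0,0,0,0.02,0,0,0,0,0,0.04,0,0,0,0,0,0.06,0,0,0,0,0,0.08,0,0,0,0,0,0.1,0,0,0,0,0,0.12,0,0,0,0,0,0.14,0,0,0,0,0,0.16,0,0,0,0,0,0.18,0,0,0,0,0,0.2],
)

```text
time_s: 21.7
eef_pos: [664.9, -17.8, 90.9]
ee_rot: [0.837, 0.547, 0.0, 0.001]
contact_force: [1.2, -0.7, 4.7]
width: 33.1
grasp_force: 45.5
```

```bash
python3 -c "
from h import *
st()"
```

```text
t 21.7 w 33.1237862578602 F [ 1.22 -0.65  4.71] M [-0.19  -0.184  1.33 ] p [664.9 -17.8  90.9] yaw 66.3 tau6 1.154 j6 0.217
```

drive_tool(
  targets=[0,0,0,0,0,-0.02,0,0,0,0,0,-0.05,0,0,0,0,0,-0.08,0,0,0,0,0,-0.11,0,0,0,0,0,-0.14,0,0,0,0,0,-0.14,0,0,0,0,0,-0.125,0,0,0,0,0,-0.115,0,0,0,0,0,-0.105,0,0,0,0,0,-0.095],
)

```text
time_s: 22.95
eef_pos: [664.9, -17.9, 90.9]
ee_rot: [0.795, 0.607, 0.001, 0.0]
contact_force: [1.6, -1.6, 5.0]
width: 33.2
grasp_force: 45.2
```

```bash
python3 -c "
from h import *
st();lever('side','s4')"
```

```text
t 22.95 w 33.20424394266856 F [ 1.62 -1.58  5.03] M [-0.219 -0.168  0.509] p [664.9 -17.9  90.9] yaw 74.74 tau6 0.423 j6 0.069
side 0 th med nan lever~ nan pts []
  return _methods._mean(a, axis=axis, dtype=dtype,
  ret = ret.dtype.type(ret / rcount)
```

drive_tool(
  targets=[0,0,0,0,0,-0.03,0,0,0,0,0,-0.06,0,0,0,0,0,-0.09,0,0,0,0,0,-0.09,0,0,0,0,0,-0.085,0,0,0,0,0,-0.08,0,0,0,0,0,-0.075,0,0,0,0,0,-0.07,0,0,0,0,0,-0.065,0,0,0,0,0,-0.06],
)

```text
time_s: 24.25
eef_pos: [664.8, -17.8, 90.8]
ee_rot: [0.766, 0.643, 0.001, 0.0]
contact_force: [1.8, -1.6, 5.4]
width: 33.5
grasp_force: 45.2
```

```bash
python3 -c "
from h import *
st()"
```

```text
t 24.25 w 33.52729969751557 F [ 1.81 -1.62  5.37] M [-0.236 -0.145  0.226] p [664.8 -17.8  90.8] yaw 80.1 tau6 0.142 j6 -0.025
```

drive_tool(
  targets=[0,0,0,0,0,0,0,0,0,0,0,0,0,0,0,0,0,0,0,0,0,0,0,0,0,0,-0.1,0,0,0,0,0,-0.2,0,0,0,0,0,-0.3,0,0,0,0,0,-0.4,0,0,0,0,0,-0.5,0,0,0,0,0,-0.5,0,0,0],
  fingers=-0.3,
)

```text
time_s: 25.5
eef_pos: [665.4, -18.1, 167.6]
ee_rot: [0.765, 0.644, 0.001, 0.001]
contact_force: [0.0, -0.2, -0.3]
width: 55.6
grasp_force: 0.0
```

```bash
python3 -c "
from h import *
st()
lever('side','s5')
to((-65,0,165),0)"
```

```text
t 25.5 w 55.55865496229006 F [ 0.01 -0.23 -0.28] M [0.04  0.032 0.011] p [665.4 -18.1 167.6] yaw 80.13 tau6 0.0 j6 -0.025
side 9 th med 0.6583744718009852 lever~ 0.5636255281990148 pts [[-136.0, 5.0, 102.0], [-136.0, 5.0, 99.0], [-134.0, 5.0, 98.0], [-132.0, 5.0, 97.0], [-133.0, 5.0, 94.0], [-132.0, 5.0, 92.0], [-131.0, 5.0, 90.0], [-131.0, 5.0, 88.0], [-130.0, 5.0, 87.0]]
shift [-0.147 -0.415  0.008] turn [ 0.001 -0.     0.771] t 25.55
```

```bash
python3 -c "
from h import *
to((-118,0,140),0)"
```

```text
shift [-0.271 -0.746  0.174] turn [ 0.001 -0.     0.771] t 25.55
```

drive_tool(
  targets=[-0.03,-0.08,0,0,0,0.1,-0.07,-0.2,0,0,0,0.2,-0.13,-0.36,0,0,0,0.3,-0.2,-0.55,0,0,0,0.4,-0.24,-0.66,0,0,0,0.5,-0.271,-0.746,0.05,0,0,0.6,-0.271,-0.746,0.1,0,0,0.7,-0.271,-0.746,0.174,0,0,0.771,-0.271,-0.746,0.174,0,0,0.771,-0.271,-0.746,0.174,0,0,0.771],
  fingers=1,
)

```text
time_s: 26.8
eef_pos: [547.1, -38.8, 139.2]
ee_rot: [0.996, 0.094, -0.0, -0.0]
contact_force: [-0.1, 0.3, 0.1]
width: -0.1
grasp_force: 0.0
```

```bash
python3 -c "
from h import *
st()
lever('side','s6')
to((-118,0,102),0)"
```

```text
t 26.8 w -0.056930808832336345 F [-0.08  0.34  0.11] M [ 0.033  0.005 -0.009] p [547.1 -38.8 139.2] yaw 10.83 tau6 -0.004 j6 1.104
side 168 th med 0.711223001588801 lever~ 0.510776998411199 pts [[-149.0, 2.0, 110.0], [-144.0, -5.0, 106.0], [-140.0, -3.0, 105.0], [-137.0, -3.0, 103.0], [-135.0, -3.0, 99.0], [-130.0, -2.0, 99.0], [-129.0, -2.0, 95.0], [-123.0, -1.0, 96.0], [-120.0, -1.0, 93.0], [-120.0, 2.0, 88.0], [-116.0, 3.0, 87.0]]
shift [0.001 0.001 0.25 ] turn [ 0.    -0.     0.001] t 26.85
```

drive_tool(
  targets=[0,0,0.1,0,0,0,0,0,0.18,0,0,0,0,0,0.22,0,0,0,0,0,0.25,0,0,0,-0.02,0,0.253,0,0,0,-0.037,0,0.257,0,0,0,-0.045,0,0.267,0,0,0,-0.053,0,0.277,0,0,0,-0.061,0,0.287,0,0,0,-0.061,0,0.287,0,0,0],
)

```text
time_s: 28.1
eef_pos: [539.4, -40.5, 97.8]
ee_rot: [0.996, 0.094, 0.001, 0.0]
contact_force: [-0.2, 1.7, 6.2]
width: -0.0
grasp_force: 2.5
```

```bash
python3 -c "
from h import *
st()
to((-132,0,88.9),0)"
```

```text
t 28.1 w -0.021337286923806483 F [-0.21  1.68  6.18] M [ 0.2   -0.001  0.034] p [539.4 -40.5  97.8] yaw 10.73 tau6 -0.015 j6 1.098
shift [-0.038 -0.     0.059] turn [ 0.    -0.002  0.   ] t 28.1
```

drive_tool(
  targets=[-0.004,0,0.006,0,0,0,-0.008,0,0.012,0,0,0,-0.012,0,0.018,0,0,0,-0.016,0,0.024,0,0,0,-0.02,0,0.03,0,0,0,-0.024,0,0.036,0,0,0,-0.028,0,0.042,0,0,0,-0.032,0,0.048,0,0,0,-0.032,0,0.048,0,0,0,-0.032,0,0.048,0,0,0],
)

```text
time_s: 29.35
eef_pos: [536.9, -41.4, 93.2]
ee_rot: [0.996, 0.093, 0.004, 0.0]
contact_force: [-0.4, 4.3, 15.4]
width: -0.0
grasp_force: 7.1
```

```bash
python3 -c "
from h import *
st()"
```

```text
t 29.35 w -0.04638208915813698 F [-0.37  4.26 15.42] M [ 0.72   0.127 -0.038] p [536.9 -41.4  93.2] yaw 10.72 tau6 -0.033 j6 1.094
```

drive_tool(
  targets=[-0.003,0,0.006,0,0,0,-0.006,0,0.012,0,0,0,-0.01,0,0.018,0,0,0,-0.013,0,0.024,0,0,0,-0.017,0,0.03,0,0,0,-0.02,0,0.036,0,0,0,-0.023,0,0.042,0,0,0,-0.027,0,0.049,0,0,0,-0.027,0,0.049,0,0,0,-0.027,0,0.049,0,0,0],
)

```text
time_s: 30.6
eef_pos: [534.5, -42.3, 88.3]
ee_rot: [0.996, 0.093, 0.005, 0.001]
contact_force: [-3.3, 6.8, 28.4]
width: -0.1
grasp_force: 12.1
```

```bash
python3 -c "
from h import *
st()"
```

```text
t 30.6 w -0.06460701956689145 F [-3.27  6.78 28.4 ] M [ 1.097  0.665 -0.054] p [534.5 -42.3  88.3] yaw 10.72 tau6 -0.06 j6 1.09
```

drive_tool(
  targets=[-0.001,0,0.003,0,0,0,-0.002,0,0.006,0,0,0,-0.004,0,0.009,0,0,0,-0.005,0,0.012,0,0,0,-0.006,0,0.015,0,0,0,-0.008,0,0.018,0,0,0,-0.009,0,0.021,0,0,0,-0.01,0,0.025,0,0,0,-0.01,0,0.025,0,0,0,-0.01,0,0.025,0,0,0],
)

```text
time_s: 31.85
eef_pos: [534.8, -43.0, 85.7]
ee_rot: [0.996, 0.093, 0.007, 0.001]
contact_force: [0.1, 6.8, 29.9]
width: 0.4
grasp_force: 13.5
```

```bash
python3 -c "
from h import *
st();lever('side','s7')"
```

```text
t 31.85 w 0.40660266283170005 F [ 0.09  6.85 29.93] M [ 1.085  0.127 -0.086] p [534.8 -43.   85.7] yaw 10.71 tau6 -0.045 j6 1.089
side 233 th med 0.8914979578739177 lever~ 0.33050204212608225 pts [[-132.0, -4.0, 133.0], [-122.0, 6.0, 135.0], [-120.0, -5.0, 129.0], [-121.0, 2.0, 124.0], [-125.0, 7.0, 114.0], [-121.0, -6.0, 110.0], [-121.0, -1.0, 106.0], [-122.0, 5.0, 99.0], [-121.0, -5.0, 92.0], [-124.0, -8.0, 81.0], [-125.0, 5.0, 75.0]]
```

```bash
python3 -c "
from h import *
O[:]=[664.7,-17.9,0]
to((0,0,160),9.4)"
```

```text
shift [ 0.889 -0.001 -0.483] turn [ 0.003 -0.009 -0.104] t 31.9
```

drive_tool(
  targets=[0.02,0,-0.1,0,0,0,0.03,0,-0.3,0,0,0,0.1,0,-0.547,0,0,0,0.35,0,-0.547,0,0,-0.05,0.6,0,-0.547,0,0,-0.104,0.8,0,-0.547,0,0,-0.104,0.925,0,-0.547,0,0,-0.104,0.925,0,-0.547,0,0,-0.104,0.925,0,-0.547,0,0,-0.104,0.925,0,-0.547,0,0,-0.104],
  fingers=-0.3,
  grip_force=40,
)

```text
time_s: 33.15
eef_pos: [663.5, -16.7, 159.9]
ee_rot: [0.985, 0.174, -0.0, -0.0]
contact_force: [-0.0, -0.6, 0.7]
width: 55.5
grasp_force: 0.0
```

```bash
python3 -c "
from h import *
st();lever('side','s8')
O[:]=[664.7,-17.9,0]
to((0,0,90.5),9.4)"
```

```text
t 33.15 w 55.4671566185031 F [-0.02 -0.62  0.71] M [-0.03  -0.032  0.022] p [663.5 -16.7 159.9] yaw 20.08 tau6 -0.001 j6 1.025
side 52 th med 0.5763669983814381 lever~ 0.6456330016185619 pts [[-137.0, -7.0, 87.0], [-133.0, -9.0, 82.0], [-130.0, -7.0, 83.0], [-128.0, -6.0, 82.0], [-126.0, -8.0, 81.0], [-125.0, 2.0, 83.0], [-123.0, -4.0, 81.0], [-127.0, 5.0, 78.0], [-122.0, -0.0, 80.0], [-120.0, -6.0, 79.0], [-127.0, 5.0, 73.0]]
shift [0.004 0.01  0.464] turn [-0.  0. -0.] t 33.2
```

drive_tool(
  targets=[0.004,0.01,0.1,0,0,0,0.004,0.01,0.2,0,0,0,0.004,0.01,0.3,0,0,0,0.004,0.01,0.4,0,0,0,0.004,0.01,0.464,0,0,0,0.004,0.01,0.464,0,0,0,0.004,0.01,0.464,0,0,0,0.004,0.01,0.464,0,0,0,0.004,0.01,0.464,0,0,0,0.004,0.01,0.464,0,0,0],
)

```text
time_s: 34.45
eef_pos: [665.5, -17.8, 90.7]
ee_rot: [0.985, 0.175, 0.0, 0.0]
contact_force: [0.8, -0.0, 0.7]
width: 55.3
grasp_force: 0.0
```

drive_tool(
  targets=[0,0,0,0,0,0,0,0,0,0,0,0,0,0,0,0,0,0,0,0,0,0,0,0,0,0,0,0,0,0,0,0,0,0,0,-0.02,0,0,0,0,0,-0.04,0,0,0,0,0,-0.06,0,0,0,0,0,-0.06,0,0,0,0,0,-0.06],
  fingers=1,
)

```text
time_s: 35.7
eef_pos: [665.4, -17.8, 90.7]
ee_rot: [0.975, 0.222, -0.0, 0.0]
contact_force: [-2.3, 0.1, 4.9]
width: 33.1
grasp_force: 41.9
```

```bash
python3 -c "
from h import *
st()"
```

```text
t 35.7 w 33.09344737696094 F [-2.35  0.06  4.92] M [-0.021  0.347  0.528] p [665.4 -17.8  90.7] yaw 25.6 tau6 0.54 j6 0.928
```

drive_tool(
  targets=[0,0,0,0,0,0,0,0,0,0,0,0,0,0,0,0,0,0,0,0,0,0,0,0,0,0,-0.1,0,0,0,0,0,-0.2,0,0,0,0,0,-0.3,0,0,0,0,0,-0.4,0,0,0,0,0,-0.45,0,0,0,0,0,-0.45,0,0,0],
  fingers=-0.3,
)

```text
time_s: 36.95
eef_pos: [665.7, -17.8, 158.8]
ee_rot: [0.975, 0.221, 0.001, 0.0]
contact_force: [0.0, 0.1, -0.3]
width: 55.6
grasp_force: 0.0
```

```bash
python3 -c "
from h import *
st();lever('side','s9')
to((-120,-1,125),0)"
```

```text
t 36.95 w 55.58297446472451 F [ 0.03  0.09 -0.31] M [-0.039 -0.042  0.033] p [665.7 -17.8 158.8] yaw 25.5 tau6 -0.0 j6 0.929
side 49 th med 0.5780274295282709 lever~ 0.6439725704717291 pts [[-138.0, -7.0, 86.0], [-132.0, -9.0, 84.0], [-130.0, -9.0, 82.0], [-129.0, -9.0, 80.0], [-128.0, -1.0, 83.0], [-127.0, -2.0, 81.0], [-124.0, -8.0, 81.0], [-123.0, -0.0, 82.0], [-123.0, -8.0, 79.0], [-123.0, -0.0, 80.0], [-120.0, -7.0, 79.0], [-123.0, -0.0, 77.0], [-124.0, 5.0, 73.0]]
shift [-0.783 -0.208  0.219] turn [-0.     0.     0.164] t 37.0
```

drive_tool(
  targets=[-0.1,-0.03,0,0,0,0.03,-0.3,-0.08,0,0,0,0.08,-0.5,-0.13,0,0,0,0.12,-0.7,-0.19,0.05,0,0,0.164,-0.783,-0.208,0.1,0,0,0.164,-0.783,-0.208,0.15,0,0,0.164,-0.783,-0.208,0.219,0,0,0.164,-0.783,-0.208,0.219,0,0,0.164,-0.783,-0.208,0.219,0,0,0.164,-0.783,-0.208,0.219,0,0,0.164],
  fingers=1,
)

```text
time_s: 38.25
eef_pos: [546.4, -40.2, 125.4]
ee_rot: [0.996, 0.094, 0.0, 0.0]
contact_force: [-1.2, 0.7, 0.1]
width: -0.1
grasp_force: 0.0
```

```bash
python3 -c "
from h import *
st()
to((-132,-1,89),0)
to((-136,-1,81),0)"
```

```text
t 38.25 w -0.12685074611888694 F [-1.21  0.66  0.08] M [-0.011  0.033 -0.05 ] p [546.4 -40.2 125.4] yaw 10.75 tau6 -0.0 j6 1.103
shift [-0.085 -0.001  0.243] turn [ 0.    -0.     0.001] t 38.25
shift [-0.111 -0.001  0.296] turn [ 0.    -0.     0.001] t 38.25
```

drive_tool(
  targets=[-0.04,0,0.05,0,0,0,-0.075,0,0.1,0,0,0,-0.075,0,0.17,0,0,0,-0.08,0,0.23,0,0,0,-0.085,0,0.243,0,0,0,-0.092,0,0.256,0,0,0,-0.098,0,0.27,0,0,0,-0.105,0,0.283,0,0,0,-0.111,0,0.296,0,0,0,-0.111,0,0.296,0,0,0],
)

```text
time_s: 39.5
eef_pos: [533.0, -43.3, 85.1]
ee_rot: [0.996, 0.094, 0.004, 0.0]
contact_force: [-1.7, 6.0, 18.7]
width: 0.1
grasp_force: 7.9
```

```bash
python3 -c "
from h import *
st()"
```

```text
t 39.5 w 0.12864311759393224 F [-1.73  5.99 18.71] M [0.812 0.371 0.005] p [533.  -43.3  85.1] yaw 10.73 tau6 -0.044 j6 1.088
```

drive_tool(
  targets=[-0.003,0,0.006,0,0,0,-0.006,0,0.012,0,0,0,-0.009,0,0.018,0,0,0,-0.011,0,0.024,0,0,0,-0.014,0,0.03,0,0,0,-0.017,0,0.036,0,0,0,-0.02,0,0.042,0,0,0,-0.022,0,0.049,0,0,0,-0.022,0,0.049,0,0,0,-0.022,0,0.049,0,0,0],
)

```text
time_s: 40.75
eef_pos: [530.8, -44.0, 79.7]
ee_rot: [0.996, 0.094, 0.004, 0.001]
contact_force: [-4.7, 6.8, 29.9]
width: -0.2
grasp_force: 13.0
```

```bash
python3 -c "
from h import *
st()"
```

```text
t 40.75 w -0.2328341126682679 F [-4.72  6.77 29.91] M [ 1.139  0.986 -0.057] p [530.8 -44.   79.7] yaw 10.74 tau6 -0.059 j6 1.085
```

drive_tool(
  targets=[-0.002,0,0.006,0,0,0,-0.004,0,0.012,0,0,0,-0.006,0,0.018,0,0,0,-0.008,0,0.024,0,0,0,-0.009,0,0.03,0,0,0,-0.01,0,0.03,0,0,0,-0.01,0,0.03,0,0,0,-0.01,0,0.03,0,0,0,-0.01,0,0.03,0,0,0,-0.01,0,0.03,0,0,0],
)

```text
time_s: 42.0
eef_pos: [529.0, -44.3, 75.2]
ee_rot: [0.996, 0.094, 0.004, 0.001]
contact_force: [-7.5, 6.7, 32.5]
width: -0.0
grasp_force: 14.4
```

```bash
python3 -c "
from h import *
st()"
```

```text
t 42.0 w -0.021057980908672825 F [-7.5   6.73 32.5 ] M [ 1.061  1.426 -0.01 ] p [529.  -44.3  75.2] yaw 10.74 tau6 -0.059 j6 1.084
```

drive_tool(
  targets=[0.02,0,-0.1,0,0,0,0.03,0,-0.3,0,0,0,0.1,0,-0.605,0,0,0,0.35,0,-0.605,0,0,-0.05,0.6,0,-0.605,0,0,-0.1,0.8,0,-0.605,0,0,-0.165,0.95,0,-0.605,0,0,-0.165,0.95,0,-0.605,0,0,-0.165,0.95,0,-0.605,0,0,-0.165,0.95,0,-0.605,0,0,-0.165],
  fingers=-0.3,
)

```text
time_s: 43.25
eef_pos: [664.1, -17.8, 159.5]
ee_rot: [0.975, 0.221, -0.0, -0.0]
contact_force: [-1.0, -0.2, -0.1]
width: 55.4
grasp_force: 0.0
```

```bash
python3 -c "
from h import *
st();lever('side','s10')
O[:]=[664.9,-17.8,0]
to((0,0,90.5),14.9)"
```

```text
t 43.25 w 55.390022038945006 F [-1.   -0.22 -0.06] M [-0.018  0.041 -0.024] p [664.1 -17.8 159.5] yaw 25.57 tau6 -0.001 j6 0.927
side 60 th med 0.4289683967321663 lever~ 0.7930316032678337 pts [[-145.0, -7.0, 78.0], [-139.0, -8.0, 76.0], [-136.0, -4.0, 77.0], [-135.0, -2.0, 75.0], [-134.0, -2.0, 73.0], [-130.0, -3.0, 74.0], [-130.0, -5.0, 72.0], [-128.0, -7.0, 71.0], [-129.0, 5.0, 72.0], [-125.0, 1.0, 72.0]]
shift [0.004 0.002 0.461] turn [-0.  0. -0.] t 43.3
```

drive_tool(
  targets=[0.004,0.002,0.1,0,0,0,0.004,0.002,0.2,0,0,0,0.004,0.002,0.3,0,0,0,0.004,0.002,0.4,0,0,0,0.004,0.002,0.461,0,0,0,0.004,0.002,0.461,0,0,0,0.004,0.002,0.461,0,0,0,0.004,0.002,0.461,0,0,0,0.004,0.002,0.461,0,0,0,0.004,0.002,0.461,0,0,0],
)

```text
time_s: 44.55
eef_pos: [665.7, -17.7, 90.7]
ee_rot: [0.975, 0.221, 0.0, 0.0]
contact_force: [0.5, -0.3, -0.9]
width: 55.1
grasp_force: 0.0
```

drive_tool(
  targets=[0,0,0,0,0,0,0,0,0,0,0,0,0,0,0,0,0,0,0,0,0,0,0,0,0,0,0,0,0,0,0,0,0,0,0,-0.01,0,0,0,0,0,-0.02,0,0,0,0,0,-0.035,0,0,0,0,0,-0.035,0,0,0,0,0,-0.035],
  fingers=1,
)

```text
time_s: 45.8
eef_pos: [665.6, -17.7, 90.7]
ee_rot: [0.969, 0.249, -0.0, 0.0]
contact_force: [-3.0, -2.0, 5.0]
width: 33.4
grasp_force: 41.8
```

```bash
python3 -c "
from h import *
st()"
```

```text
t 45.8 w 33.35941848060064 F [-3. -2.  5.] M [-0.164  0.324  0.318] p [665.6 -17.7  90.7] yaw 28.84 tau6 0.326 j6 0.871
```

drive_tool(
  targets=[0,0,0,0,0,0,0,0,0,0,0,0,0,0,0,0,0,0,0,0,0,0,0,0,0,0,-0.1,0,0,0,0,0,-0.2,0,0,0,0,0,-0.3,0,0,0,0,0,-0.4,0,0,0,0,0,-0.45,0,0,0,0,0,-0.45,0,0,0],
  fingers=-0.3,
)

```text
time_s: 47.05
eef_pos: [665.9, -17.7, 158.8]
ee_rot: [0.969, 0.248, 0.001, 0.0]
contact_force: [-0.2, -0.0, -0.0]
width: 55.5
grasp_force: 0.0
```

```bash
python3 -c "
from h import *
st();lever('side','s11')
to((-136,-2,110),0)"
```

```text
t 47.05 w 55.46549347324784 F [-0.24 -0.03 -0.04] M [-0.007  0.007 -0.031] p [665.9 -17.7 158.8] yaw 28.74 tau6 -0.0 j6 0.873
side 51 th med 0.43040199224129766 lever~ 0.7915980077587024 pts [[-144.0, -6.0, 80.0], [-144.0, -5.0, 74.0], [-138.0, -8.0, 75.0], [-136.0, -6.0, 74.0], [-131.0, -5.0, 77.0], [-131.0, -7.0, 74.0], [-132.0, 2.0, 73.0], [-129.0, 1.0, 73.0], [-129.0, -1.0, 71.0], [-127.0, -5.0, 69.0], [-126.0, -9.0, 68.0]]
shift [-0.875 -0.278  0.319] turn [-0.   0.   0.2] t 47.1
```

drive_tool(
  targets=[-0.1,-0.03,0,0,0,0.03,-0.3,-0.1,0,0,0,0.08,-0.5,-0.16,0,0,0,0.14,-0.7,-0.22,0,0,0,0.2,-0.875,-0.278,0.06,0,0,0.2,-0.875,-0.278,0.13,0,0,0.2,-0.875,-0.278,0.22,0,0,0.2,-0.875,-0.278,0.319,0,0,0.2,-0.875,-0.278,0.319,0,0,0.2,-0.875,-0.278,0.319,0,0,0.2],
  fingers=1,
)

```text
time_s: 48.35
eef_pos: [530.8, -44.2, 110.1]
ee_rot: [0.996, 0.094, 0.0, 0.0]
contact_force: [-0.2, 0.7, 0.4]
width: -0.4
grasp_force: 0.0
```

```bash
python3 -c "
from h import *
st()
to((-137,-2,83),0)
to((-140.5,-2,69.2),0)"
```

```text
t 48.35 w -0.3890228328321482 F [-0.16  0.73  0.43] M [-0.018 -0.028 -0.026] p [530.8 -44.2 110.1] yaw 10.76 tau6 0.0 j6 1.087
shift [-0.011 -0.     0.181] turn [ 0.    -0.     0.001] t 48.35
shift [-0.034 -0.     0.273] turn [ 0.    -0.     0.001] t 48.35
```

Push to the same command as before, so the forces can be compared.

drive_tool(
  targets=[-0.01,0,0.06,0,0,0,-0.011,0,0.12,0,0,0,-0.011,0,0.181,0,0,0,-0.015,0,0.2,0,0,0,-0.02,0,0.22,0,0,0,-0.025,0,0.24,0,0,0,-0.03,0,0.255,0,0,0,-0.034,0,0.273,0,0,0,-0.034,0,0.273,0,0,0,-0.034,0,0.273,0,0,0],
)

```text
time_s: 49.6
eef_pos: [528.0, -45.4, 73.5]
ee_rot: [0.996, 0.094, 0.002, 0.001]
contact_force: [-5.5, 3.4, 21.9]
width: -0.1
grasp_force: 9.6
```

```bash
python3 -c "
from h import *
st()"
```

```text
t 49.6 w -0.12010239242347281 F [-5.55  3.38 21.87] M [0.54  1.125 0.008] p [528.  -45.4  73.5] yaw 10.75 tau6 -0.029 j6 1.083
```

drive_tool(
  targets=[-0.003,0,0.015,0,0,0,-0.008,0,0.03,0,0,0,-0.011,0,0.045,0,0,0,-0.014,0,0.06,0,0,0,-0.018,0,0.08,0,0,0,-0.02,0,0.1,0,0,0,-0.022,0,0.12,0,0,0,-0.023,0,0.137,0,0,0,-0.023,0,0.145,0,0,0,-0.023,0,0.145,0,0,0],
)

```text
time_s: 50.85
eef_pos: [522.8, -46.2, 50.3]
ee_rot: [0.996, 0.094, -0.0, 0.0]
contact_force: [-8.3, 0.6, 18.1]
width: 0.0
grasp_force: 8.8
```

```bash
python3 -c "
from h import *
st()"
```

```text
t 50.85 w 0.0348925472246877 F [-8.35  0.63 18.11] M [0.147 1.462 0.005] p [522.8 -46.2  50.3] yaw 10.78 tau6 0.019 j6 1.079
```

drive_tool(
  targets=[0,0,-0.03,0,0,0,0,0,-0.1,0,0,0,0,0,-0.3,0,0,0,0,0,-0.5,0,0,0,0.15,0,-0.7,0,0,0,0.3,0,-0.8,0,0,0,0.5,0,-0.8,0,0,0,0.6,0,-0.8,0,0,0,0.6,0,-0.8,0,0,0,0.6,0,-0.8,0,0,0],
)

```text
time_s: 52.1
eef_pos: [609.8, -29.0, 167.2]
ee_rot: [0.996, 0.094, -0.0, -0.0]
contact_force: [-0.2, -0.6, -1.0]
width: 0.0
grasp_force: 0.0
```

```bash
python3 -c "
from h import *
st();lever('side','s12')
i=cv2.imread('pics/s12.png')[150:350,130:380];cv2.imwrite('pics/s12c.png',cv2.resize(i,None,fx=3,fy=3,interpolation=2))"
```

```text
t 52.1 w 0.048958629453847984 F [-0.24 -0.58 -0.99] M [-0.003  0.023 -0.016] p [609.8 -29.  167.2] yaw 10.74 tau6 -0.0 j6 1.15
side 112 th med 0.07372762488601015 lever~ 1.1482723751139898 pts [[-170.0, -7.0, 50.0], [-168.0, 3.0, 50.0], [-164.0, -4.0, 49.0], [-158.0, 2.0, 52.0], [-153.0, -3.0, 51.0], [-152.0, 3.0, 50.0], [-144.0, -6.0, 52.0], [-141.0, 1.0, 53.0], [-138.0, -7.0, 50.0], [-136.0, 3.0, 50.0], [-132.0, 5.0, 46.0]]
```

View pics/s12c.png

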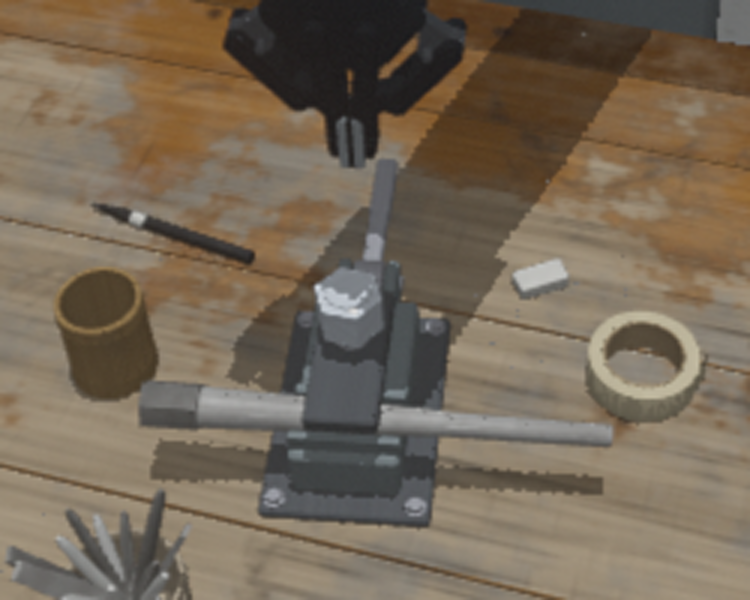

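The handle lies level (top face about 50–51 mm above the table along its length, so the lever is on its stop). The mandrel is seated under the cap, the bystanders look in place, and the gripper is clear. I'm handing in.

```bash
python3 -c "
from h import *
print(robot.finish_job())"
```

```text
the job is handed in; nothing more can be done
None
```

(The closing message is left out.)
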